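# Lock the strainer ring with the pin spanner and key the irrigation pump on

### The job

The strainer has been cleaned and its lock ring is only hand-started: drop both prongs of the pin spanner fully into two opposite holes of the ring and turn the ring clockwise, with the spanner only, until it is hard up against its stop. Take the spanner off and lay it flat on the bench clear of the strainer, and only then take the pump key from the rack, push it fully into the key switch on the control box, turn it clockwise as far as it goes to switch the pump on, and leave it in the switch. Leave everything else where it is.

Things in the scene. Friction and masses are not known exactly. Their poses are not given: they have to be found in the camera images.
- ring_top (a point): Centre of the flat top of the strainer's grey lock ring, on its upright axis, 140 mm above the bench. Ring 104 mm across, 18 mm thick. x and y turn with the ring: x points to hole 0, y to hole 1, z up. A brass bleed screw 20 mm across stands in the middle, to 17 mm above the top; the spanner's yoke straddles it. An ear on the rim meets a stop lug when the ring is tight.
- lockring (a joint): Angle of the lock ring, rad: 0 as loose as it goes, growing as it is turned clockwise seen from above; 1.047 is the hard stop (tight). It starts between 0 and 0.4, resists with about 0.45 N m of friction and stays where it is left. The prongs have about 0.04 rad of play in the holes.
- ring_hole0 (a point): Centre of the mouth of hole 0 in the ring's top face, 40 mm from the axis; turns with the ring. The four holes are upright, 90 degrees apart, 12 mm across (mouth chamfered to 15 mm), open to the flange 18 mm down.
- ring_hole1 (a point): Mouth of hole 1, as hole 0, 90 degrees anticlockwise from it seen from above.
- ring_hole2 (a point): Mouth of hole 2, opposite hole 0.
- ring_hole3 (a point): Mouth of hole 3, opposite hole 1.
- riser_top (a point): Top of the strainer's upright riser pipe, an obstacle: black air valve 48 mm across, top 246 mm above the bench; pipe 32 mm across, 135 mm from the ring's axis; this point's -x points to that axis, z up. The strainer's stop lug and flange are within 70 mm of the axis and at least 8 mm below the ring's top; its other pipes stay below 95 mm.
- spanner_grip (a point): Pin spanner, 173 mm, 0.2 kg: centre of its black hand grip, a bar 85 mm long (55 mm behind to 30 mm ahead of this point), 22 wide, 20 high. x runs to the prongs, z up. The midpoint of the prongs is 110 mm ahead (+x). A steel neck and forked yoke 7 mm thick join them, underside 2 mm above this point. It starts level on the bench, on the grip's underside (10 mm below this point) and the prong tips.
- prong_a (a point): Tip of one prong, round-nosed, 9 mm across, pointing down, 12 mm below the yoke: fully home it is 12 mm deep in its hole, the yoke flat on the ring. From the grip's centre 110 mm ahead, 40 mm left (+y), 10 mm down.
- prong_b (a point): Tip of the other prong: from the grip's centre 110 mm ahead, 40 mm right (-y), 10 mm down; the tips are 80 mm apart.
- switch_mouth (a point): Centre of the mouth of the key slot in the turning barrel of the key switch on the control box lid; faces up, 112 mm above the bench. Slot 17 mm (along y) by 7 mm (along x), mouth chamfered by 2 mm, 27 mm deep. x and y turn with the barrel, z up. A fixed collar 58 mm across surrounds it; the lid is 30 mm below the mouth. The box (140 by 180 mm) is fixed.
- keyswitch (a joint): Angle of the switch barrel, rad: 0 off (as it starts), 1.047 on, its hard stop, turned clockwise seen from above. It stays where it is left (0.06 N m of friction). The key has about 0.15 rad of play in the slot.
- key_bow (a point): Pump key, 76 mm, 0.06 kg: centre of its black bow, a plate 46 mm wide (along y), 12 thick (along x), 38 high, z up. Under it a shoulder 19 mm across, 14 long, then the flat blade, 14 mm wide (along y), 5 thick, 24 long, tip tapered. The bow's underside hangs on the arms of a rack slot; lift it straight up. Fully in, the shoulder rests on the barrel, this point 33 mm above the slot's mouth.
- key_tip (a point): Tip of the key's blade, on its axis, 57 mm below the bow's centre; z up along the key. The key fits the slot either way round.
- rack: Steel hanging rack, fixed, 210 mm wide (y), 85 mm deep (x), shelf top 130 mm above the bench; origin on the bench under its middle. Three slots 23 mm wide, 66 mm apart along y, open towards -x; what hangs there hangs 8 mm ahead (-x) of the origin's line. Key, hex key and dibber hang in any order, tops at most 40 mm above the shelf.
- hex_key: Bystander: hex key with a black T-handle 50 mm wide, 12 thick, 14 high, on a steel shank 10 mm thick, hanging in the rack; origin at the shank's lower end, 110 mm below the shelf's top.
- dibber: Bystander: wooden dibber with a T-handle 50 mm wide, 22 thick, 22 high, hanging in the rack; origin at its pointed lower end, 110 mm below the shelf's top.
- wrench: Bystander: flat steel wrench, 170 mm long along x, 8 mm thick, on the bench; origin at its middle, underneath. It and the spanner lie at either of two places.
- trowel: Bystander: hand trowel, 285 mm long along x, 27 mm high, on the bench.
- clay_pot: Bystander: clay pot, 90 mm across, 80 mm high; origin under the middle.
Not all that is in view belongs to the job. Leave any red look-alike of the part that bears key_bow alone. What is shaped like the part that bears spanner_grip but purple is not meant.

How it is judged:
By the outcome, as a careful person would: the job done as asked, in the order asked, and still so for the second after the job is handed in, with the robot touching nothing.
It also fails if it takes over 72 s, if anything falls off the work surface, if the arm or the gripper's body presses on something with over 40 N, if the wrist force passes 120 N, or if a joint passes its speed limit or range.

### The arm

A 6-joint arm with a two-finger parallel gripper is mounted at the origin on the work surface. World frame = base frame: x ahead of the robot, y to its left, z up, the work surface at z = 0. Lengths are in m, angles in degrees, forces in N, time in s.
With the tool pointing down it reaches from about 0.375 to 0.9 m from the base axis. Payload 3.1 kg.
Tool frame: the origin (TCP) lies between the finger pads; the fingertips stand 11 mm ahead of it and the grasp point (between the pads) lies 8 mm behind it; z points along the fingers, y is the line along which they close (so a half turn about z gives the same grasp; the last joint's range is limited). The gripper opens to 87 mm and grips with 3 to 60 N. Pads are 19 mm wide; open, the fingers measure 117 mm over their backs; the gripper's body (75 mm by 190 mm) begins 51 mm behind the grasp point.
Start: joints at [66.263, 30.224, 82.088, -0, 67.689, -10.227], TCP at [0.146, 0.608, 0.234] pointing down, gripper open.
Joint ranges: [-176.69, 176.69], [-43.24, 126.21], [12.49, 139.97], [-82, 262], [0, 151.66], [-163.58, 163.58]. Speed limits (degrees/s): [159.86, 159.86, 180, 180, 180, 180].

### API

Orientations are given as a 3x3 rotation matrix whose columns are the frame's x, y, z axes.
In Python, from rig import bot gives the robot as it stands.
- The arm moves only by the tool apply_moves, never from a script. Its argument "steps" is a list that holds one entry, the list of rows, each a list of 7 numbers: the shift along the tool's x, y, z in cm, then the turn, a rotation vector about the tool's x, y, z in degrees, then the gripper command: -1 is shut, 1 is fully open, values between are in proportion. In form: [[[dx, dy, dz, rx, ry, rz, jaw], ...]]. A call has 1 to 20 rows; each row is the pose to reach, as a shift and turn from the pose commanded when the call began, along the tool's axes at that moment; what a row does not reach only later rows make up. A row lasts 1/8 s, in which the tool goes at most 62.5 mm and 10.7 degrees, less where a joint would pass 70% of its speed; a pose out of reach is approached as far as the arm can. A call with a gripper value outside its range is refused whole. The fingers move at their own pace and stop on an object; the grip force is fixed at half the most. Time passes only in rows, so rows that repeat a pose let the fingers close. It gives the time, the measured TCP pose, the force, the opening and the grip force at its end, in the units of the state.
- bot.read_state(): the state, without advancing time (a new reading comes with each control period).
- bot.capture(name): name is "scene" or "top" or "wrist"; returns the picture (384x512x3 uint8, blue, green, red); there is no depth.
- bot.camera_model(name): a dict with "intrinsics" (3x3 intrinsics, pixels), "k1" (the pictures are not rectified: a ray, as slopes to the right and down, at radius r is drawn at 1 + k1 r^2 times it, then the intrinsics apply), "R" (3x3) and "t" (3): a world point X has camera coordinates R X + t. Camera axes: x right, y down, z forward; pixel columns grow to the right and rows downward; lengths in m; the calibration is good to about 2 mm. A picture is of the moment at which its call begins: read the wrist's pose just before it. camera_model takes no time and is no camera call; for the wrist camera it gives the pose at the moment of the call.
- bot.hand_in(): hands the job in; it is judged then, once.
The state is a dict: "time_s": time; "joint_positions": joint angles; "qvel": joint speeds; "tau": joint torques, N m; "position": TCP position; "tcp_rot": TCP orientation; "force": force on the tool from outside, world axes, zero at the start; "moment": the same for the moment, N m; "opening": opening from 0.0 (shut) to 1.0 (fully open); "grasp_force": force on a finger pad.
Only numpy, scipy, OpenCV 4.12 (cv2) and the standard library are available. Lean on these libraries where they do the work, as an engineer would, in place of code of your own. Each camera call takes 0.05 s, during which the arm holds its last target. There are 200 camera calls.

## Working session

There is one attempt and no reset: what is moved stays moved. The work goes in short steps, Python scripts to look and compute and a tool call to move; the robot and the scene stay as the last step left them, time stands still between calls to the robot, and variables do not carry over. Pictures are saved under pics/ and viewed, at most 12 in all, crops included, and the job is handed in when it is done.

Besides the shell and the picture viewer there is one more tool, called after "Request:" by a JSON object that holds its "op" and its "data". apply_moves: Moves the arm, as the interface text tells. Its arguments: {"type":"object","properties":{"steps":{"type":"array","items":{"type":"array","items":{"type":"array","items":{"type":"number"}}}}},"required":["steps"]}

```bash
mkdir -p pics; ls; cat > h.py <<'E'
import numpy as np, cv2
from rig import bot
def cam(n):
    m=bot.camera_model(n); return {k:(np.array(v) if k!='k1' else v) for k,v in m.items()}
def ray(m,uv):
    K=m['intrinsics']; d=np.array([m['k1'],0,0,0,0],float)
    # solve r(1+k1 r^2)=rd
    p=np.linalg.inv(K)@[uv[0],uv[1],1]; rd=np.hypot(p[0],p[1]); r=rd
    for _ in range(30): r=rd/(1+m['k1']*r*r)
    s=r/rd if rd>0 else 1
    v=m['R'].T@np.array([p[0]*s,p[1]*s,1]); return -m['R'].T@m['t'], v/np.linalg.norm(v)
def onz(m,uv,z):
    o,v=ray(m,uv); return o+v*(z-o[2])/v[2]
def proj(m,X):
    c=m['R']@np.array(X)+m['t']; x=c[:2]/c[2]; x=x*(1+m['k1']*(x@x)); return (m['intrinsics']@[*x,1])[:2]
def tri(rs):
    A=sum(np.eye(3)-np.outer(v,v) for o,v in rs); b=sum((np.eye(3)-np.outer(v,v))@o for o,v in rs); return np.linalg.solve(A,b)
E
python3 - <<'E'
from h import *
a=[bot.capture(n) for n in ("scene","top","wrist")]
for n,i in zip("stw",a): cv2.imwrite(f"pics/{n}0.png",i)
cv2.imwrite("pics/st.png",cv2.resize(a[0],(800,600)))
cv2.imwrite("pics/tt.png",cv2.resize(a[1],(800,600)))
for n in ("scene","top","wrist"):
    m=cam(n); print(n,m['intrinsics'].round(1).tolist(),m['k1'],(-m['R'].T@m['t']).round(3),m['R'].round(2).tolist())
s=bot.read_state();print(s)
E
```

```text
pics
scene [[431.3, 0.0, 258.2], [0.0, 431.3, 197.8], [0.0, 0.0, 1.0]] -0.010359094886311612 [1.478 0.623 0.943] [[-0.57, 0.82, 0.0], [0.45, 0.31, -0.84], [-0.69, -0.47, -0.55]]
top [[444.7, 0.0, 258.3], [0.0, 444.7, 193.3], [0.0, 0.0, 1.0]] -0.024337702748257337 [ 0.345 -0.062  1.339] [[0.02, -1.0, 0.01], [-0.99, -0.02, -0.13], [0.13, -0.0, -0.99]]
wrist [[276.0, 0.0, 258.7], [0.0, 276.0, 188.3], [0.0, 0.0, 1.0]] -0.03986442547799022 [0.069 0.627 0.384] [[0.23, 0.97, -0.0], [0.93, -0.22, 0.29], [0.28, -0.07, -0.96]]
{'time_s': 0.15, 'joint_positions': array([ 6.62624038e+01,  3.02657292e+01,  8.21404826e+01, -1.72618759e-03,
        6.76893377e+01, -1.02288037e+01]), 'qvel': array([ 0.06049528, -0.07116188, -0.21738624,  0.02820838, -0.05222839,
       -0.0908825 ]), 'tau': array([-6.07322295e-05, -4.40430987e+01, -1.76842386e+01,  6.32457132e-02,
        5.52687573e-02, -1.25338156e-04]), 'position': array([0.1457661 , 0.60719608, 0.23280183]), 'tcp_rot': array([[-9.72336675e-01,  2.33582905e-01, -6.45796601e-04],
       [ 2.33583644e-01,  9.72335496e-01, -1.53778629e-03],
       [ 2.68730369e-04, -1.64609353e-03, -9.99998609e-01]]), 'force': array([1.1406765 , 0.4020165 , 0.17537647]), 'moment': array([-0.00821319,  0.04258261, -0.00701081]), 'grasp_force': 0.0, 'opening': 1.0009961846242765}
```

View pics/st.png

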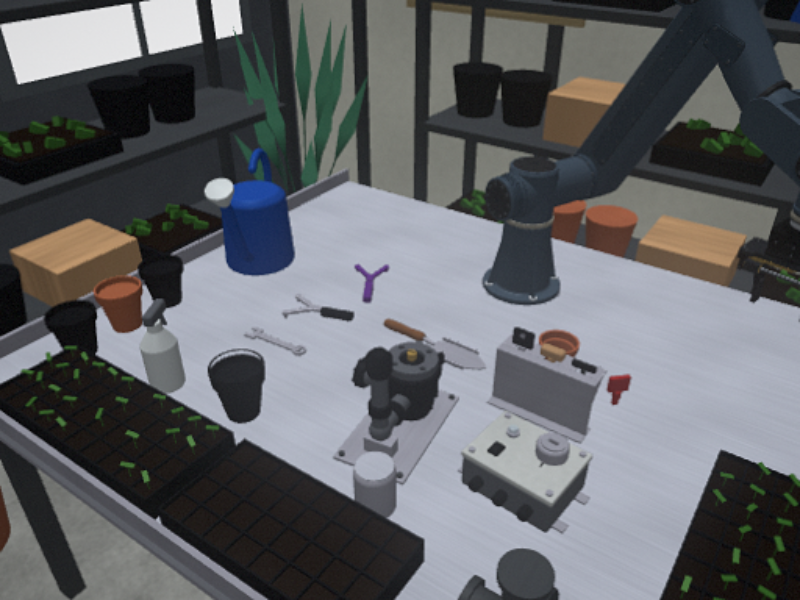

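View pics/tt.png

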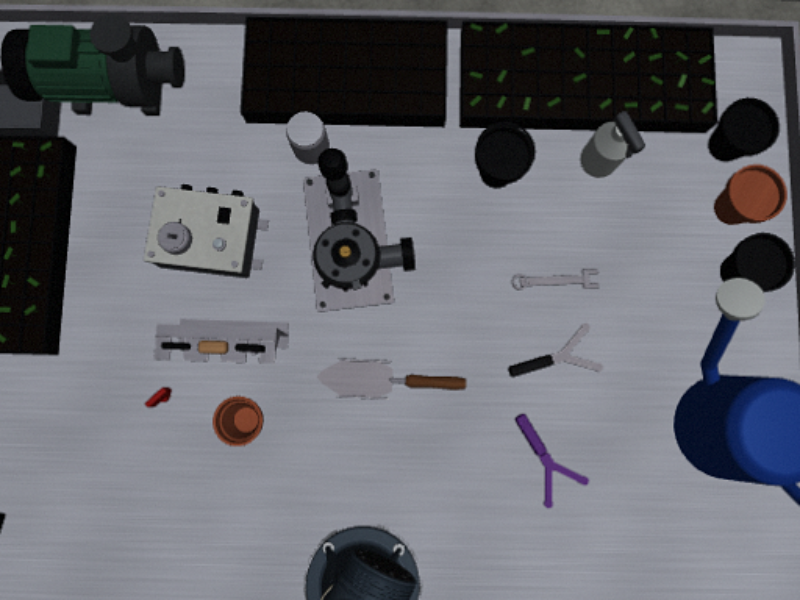

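The scene view (800×600) shows the spanner with its black grip at (330,312), and the purple look-alike at (371,280). The wrench is at (275,340) and the strainer ring at (411,357). The rack holds a tall black bow at (523,337), the dibber at (552,352) and a low black T at (584,366). The red look-alike key is at (618,387), and the switch is at (552,447).

The top view shows the grip at (531,366), ring at (345,252), switch at (175,238) and rack items at (176/213/250, 347).

Candidates:
- **Spanner:** black grip at (531,366), purple at (530,435) and wrench at (555,281). I choose the black grip.
- **Key:** bow at top (250,348), hex key at (176,346) and red at (158,397). I choose the tall bow at (250,348) and check it in a crop.

```bash
python3 - <<'E'
from h import *
t=cv2.imread("pics/t0.png"); s=cv2.imread("pics/s0.png"); mt=cam("top"); ms=cam("scene")
c1=cv2.resize(s[195:285,305:425],(480,360),interpolation=cv2.INTER_CUBIC)
c2=cv2.resize(t[200:245,320:390],(560,360),interpolation=cv2.INTER_CUBIC)[:, :320+0+0] if 0 else cv2.resize(t[200:245,322:390],(320,212),interpolation=cv2.INTER_CUBIC)
c3=cv2.resize(t[130:190,190:270],(320,240),interpolation=cv2.INTER_CUBIC)
o=np.zeros((460,800,3),np.uint8); o[:360,:480]=c1; o[:212,480:]=c2; o[215:455,480:]=c3
cv2.imwrite("pics/crop.png",o)
g=t.max(2)
def blobs(mask,box,z):
    x0,y0,x1,y1=box; n,l,st,ce=cv2.connectedComponentsWithStats(mask[y0:y1,x0:x1].astype(np.uint8))
    for i in range(1,n):
        if st[i,4]>6:
            uv=ce[i]+[x0,y0]; ys,xs=np.where(l==i); P=np.array([onz(mt,(x+x0,y+y0),z)[:2] for x,y in zip(xs,ys)])
            w,v=np.linalg.eigh(np.cov(P.T)); print(st[i,4],uv.round(1),onz(mt,uv,z).round(4),'axis',np.degrees(np.arctan2(v[1,1],v[0,1])).round(1),'ext',np.ptp(P@v,axis=0).round(3))
print('grip');blobs(g<60,(320,215,360,245),0.018)
print('rack');blobs(g<60,(95,205,185,235),0.165)
hsv=cv2.cvtColor(t,cv2.COLOR_BGR2HSV)
print('brass');blobs((hsv[...,1]>110)&(hsv[...,0]>8)&(hsv[...,0]<35)&(g>90),(205,140,240,185),0.157)
print('riser');blobs(g<40,(200,90,226,116),0.246)
E
```

```text
grip
200 [339.1 233.5] [ 0.4076 -0.3081  0.018 ] axis 107.9 ext [0.021 0.084]
rack
22 [178.7 213.6] [0.4442 0.144  0.165 ] axis 131.6 ext [0.016 0.019]
75 [112.3 220.8] [0.4214 0.319  0.165 ] axis 87.6 ext [0.011 0.048]
91 [159.8 222.2] [0.4205 0.1931 0.165 ] axis 87.2 ext [0.013 0.051]
brass
32 [220.5 160.5] [0.5915 0.0386 0.157 ] axis -163.9 ext [0.015 0.015]
riser
330 [212.8 105.3] [0.7159 0.0552 0.246 ] axis -151.6 ext [0.045 0.065]
```

View pics/crop.png

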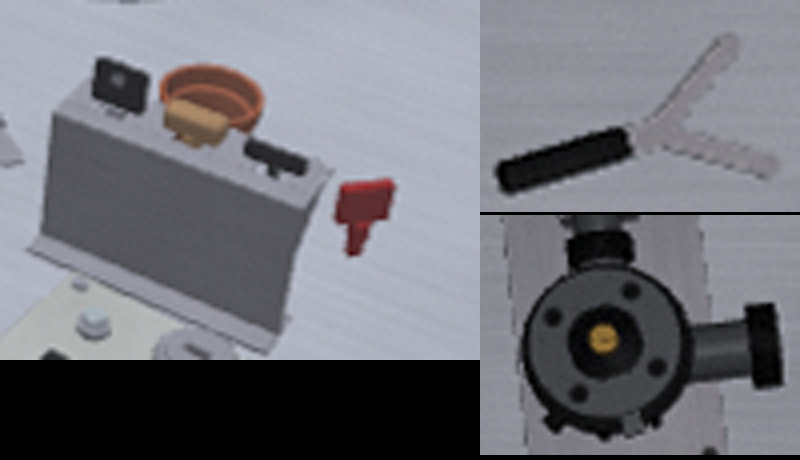

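The crop confirms both choices. The tall plate bow on a thin blade, at the left of the rack in the scene view (top raw (160,222)), is the key, with the low T hex key at the other end and the dibber between them. The black-gripped Y tool is the spanner, and the ring's four holes are clear. I'll work out the shifts for a waypoint near the ring, then one above the spanner.

```bash
cat >> h.py <<'E'
def delta(p,yang=None,base=None):
    s=bot.read_state(); P,R=(s['position'],s['tcp_rot']) if base is None else base
    d=R.T@(np.array(p)-P)*100
    cur=np.degrees(np.arctan2(R[1,1],R[0,1])); r=0 if yang is None else -(yang-cur)
    return d.round(2), round(r,1), round(cur,1)
E
python3 - <<'E'
from h import *
mt=cam("top")
H=[(228,149),(208.5,155.2),(214.7,174.7),(234.2,168.2)]
P=np.array([onz(mt,h,.14)[:2] for h in H]); c=P.mean(0); print(c.round(4),[np.degrees(np.arctan2(*(p-c)[::-1])).round(1) for p in P],[np.linalg.norm(p-c).round(4) for p in P])
print('switch',onz(mt,(112,152),.112).round(3))
for p,y in (((0.48,0.08,0.30),-40),((0.44,-0.15,0.25),-100),((0.415,-0.331,0.12),-162.1)): print(delta(p,y))
E
```

```text
[0.5917 0.0376] [np.float64(-25.4), np.float64(63.9), np.float64(155.0), np.float64(-115.8)] [np.float64(0.0401), np.float64(0.04), np.float64(0.0403), np.float64(0.0397)]
switch [0.619 0.35  0.112]
(array([-44.81, -43.47,  -6.66]), np.float64(116.5), np.float64(76.5))
(array([-46.3 , -66.75,  -1.62]), np.float64(176.5), np.float64(76.5))
(array([-48.1 , -84.92,  11.41]), np.float64(238.6), np.float64(76.5))
```

Request:
{"op": "apply_moves", "data": {"steps": [[[-11, -11, -2, 0, 0, 30, 1], [-22, -22, -4, 0, 0, 60, 1], [-34, -33, -6, 0, 0, 90, 1], [-44.8, -43.5, -6.7, 0, 0, 116, 1], [-44.8, -43.5, -6.7, 0, 0, 116, 1], [-44.8, -43.5, -6.7, 0, 0, 116, 1], [-44.8, -43.5, -6.7, 0, 0, 116, 1], [-44.8, -43.5, -6.7, 0, 0, 116, 1], [-44.8, -43.5, -6.7, 0, 0, 116, 1], [-44.8, -43.5, -6.7, 0, 0, 116, 1], [-44.8, -43.5, -6.7, 0, 0, 116, 1], [-44.8, -43.5, -6.7, 0, 0, 116, 1], [-44.8, -43.5, -6.7, 0, 0, 116, 1]]]}}

```text
time_s: 1.78
position: [0.4792, 0.0806, 0.3002]
tcp_rot: [[0.634, 0.773, -0.001], [0.773, -0.634, 0.0], [-0.001, -0.001, -1.0]]
force: [-0.4, 0.3, 0.2]
opening: 1.0
grasp_force: 0.0
```

```bash
python3 - <<'E'
from h import *
m=cam("wrist"); w=bot.capture("wrist"); cv2.imwrite("pics/w1.png",w); np.save("w1.npy",m,allow_pickle=True)
cv2.imwrite("pics/w1b.png",cv2.resize(w,(800,600)))
for n,X in (('ring',(.5917,.0376,.14)),('key',(.4205,.1931,.165)),('switch',(.619,.35,.112))): print(n,(proj(m,X)*800/512).round(0))
for p,y in (((0.44,-0.15,0.25),-100),((0.415,-0.331,0.12),-162.1)): print(delta(p,y))
E
```

```text
ring [564. 226.]
key [230. 213.]
switch [ 310. -180.]
(array([-20.33,  11.61,   5.03]), np.float64(60.7), np.float64(-39.3))
(array([-35.91,  21.16,  18.03]), np.float64(122.8), np.float64(-39.3))
```

View pics/w1b.png

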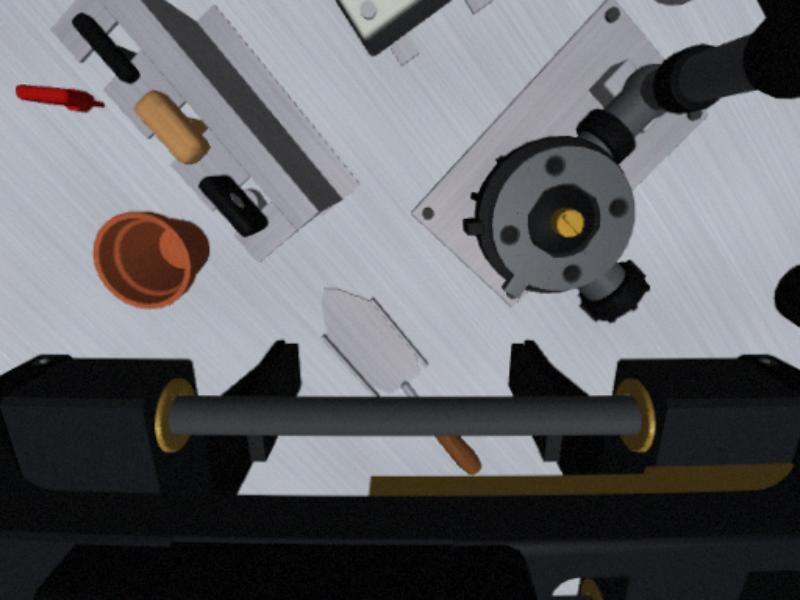

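The wrist view shows the ring's screw at (570,222) with holes at (555,166), (619,208), (572,273) and (509,234). The key bow is at (234,205) and agrees with the top view. Next I move above the spanner.

Request:
{"op": "apply_moves", "data": {"steps": [[[-7, 4, 2, 0, 0, 21, 1], [-14, 8, 4, 0, 0, 42, 1], [-20.5, 11.7, 5, 0, 0, 61, 1], [-26, 15, 9, 0, 0, 82, 1], [-32, 19, 13, 0, 0, 103, 1], [-35.9, 21.2, 18, 0, 0, 122.8, 1], [-35.9, 21.2, 18, 0, 0, 122.8, 1], [-35.9, 21.2, 18, 0, 0, 122.8, 1], [-35.9, 21.2, 18, 0, 0, 122.8, 1], [-35.9, 21.2, 18, 0, 0, 122.8, 1], [-35.9, 21.2, 18, 0, 0, 122.8, 1], [-35.9, 21.2, 18, 0, 0, 122.8, 1], [-35.9, 21.2, 18, 0, 0, 122.8, 1], [-35.9, 21.2, 18, 0, 0, 122.8, 1]]]}}

```text
time_s: 3.58
position: [0.4155, -0.3312, 0.1206]
tcp_rot: [[0.307, -0.952, 0.0], [-0.952, -0.307, -0.0], [0.0, -0.0, -1.0]]
force: [0.6, -0.9, 0.4]
opening: 1.0
grasp_force: 0.0
```

```bash
python3 - <<'E'
from h import *
m0=np.load("w1.npy",allow_pickle=True).item(); w=cv2.imread("pics/w1.png"); g=w.max(2)
H=np.array([(555,166),(619,208),(572,273),(509,234)])*512/800; P=[]
for u,v in H:
    x0,y0=int(u)-9,int(v)-9; p=g[y0:y0+19,x0:x0+19].astype(float); k=np.clip(70-p,0,None); k[(np.hypot(*np.mgrid[-9:10,-9:10])>8)]=0
    yy,xx=np.mgrid[y0:y0+19,x0:x0+19]; uv=((k*xx).sum()/k.sum(),(k*yy).sum()/k.sum()); P.append(onz(m0,uv,.14)[:2])
P=np.array(P); c=P.mean(0); print('ring',c.round(4),[np.degrees(np.arctan2(*(p-c)[::-1])).round(1) for p in P],[np.linalg.norm(p-c).round(4) for p in P])
m=cam("wrist"); w=bot.capture("wrist"); cv2.imwrite("pics/w2.png",w)
mt=cam('top'); 
g=w.max(2)<60; n,l,st,ce=cv2.connectedComponentsWithStats(g.astype(np.uint8))
gp=proj(m,(.4114,-.320,.018)); print(gp, [ (st[i].tolist()) for i in range(1,n) if st[i,4]>40])
cv2.imwrite("pics/w2b.png",cv2.resize(w,(800,600)))
E
```

```text
ring [0.593  0.0413] [np.float64(65.3), np.float64(-24.7), np.float64(-114.8), np.float64(155.3)] [np.float64(0.0398), np.float64(0.0397), np.float64(0.0398), np.float64(0.0397)]
[258.86720622 201.35618686] [[110, 125, 7, 64, 92], [248, 172, 23, 79, 1672], [0, 177, 512, 207, 68370]]
```

View pics/w2b.png

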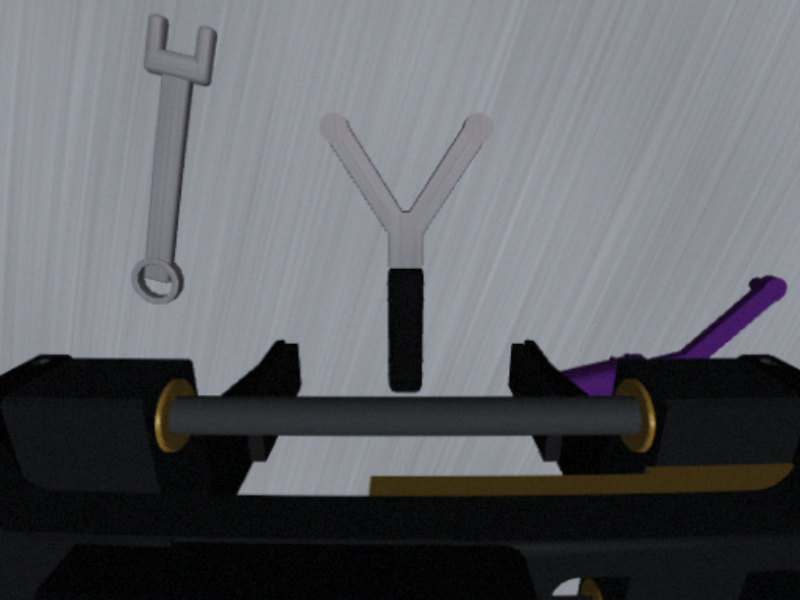

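The spanner is centred under the tool, grip at (405,330), prong tops at (334,125) and (479,125). The purple look-alike sits to the right at about (590,375). I'll check the prong geometry and the clearance.

```bash
python3 - <<'E'
from h import *
m=cam("wrist"); k=512/800
w=cv2.imread("pics/w2.png"); s=bot.read_state(); R=s['tcp_rot'];p0=s['position']
T=lambda X:(R.T@(X-p0)*1000).round(1)
a,b=[onz(m,np.array(q)*k,.019) for q in((334,125),(479,125))]; print('prongs tool',T(a),T(b),np.linalg.norm(a-b))
print('grip front',T(onz(m,np.array((405,268))*k,.02)),'front l/r',T(onz(m,np.array((389,275))*k,.02)),T(onz(m,np.array((422,275))*k,.02)))
h=cv2.cvtColor(w,cv2.COLOR_BGR2HSV); ys,xs=np.where((h[...,0]>130)&(h[...,0]<160)&(h[...,1]>100)); 
Q=np.array([T(onz(m,(x,y),.01)) for x,y in zip(xs[::7],ys[::7])]); print('purple y range',Q[:,1].min(),Q[:,1].max(),'x at min y',Q[Q[:,1].argmin()])
E
```

```text
prongs tool [ 99.  -38.5 101.6] [ 99.   41.4 101.6] 0.07993478662544758
grip front [ 18.3   0.7 100.6] front l/r [ 14.   -8.9 100.6] [ 14.   10.9 100.6]
purple y range -302.1 330.0 x at min y [-124.1 -302.1  110.6]
```

Request:
{"op": "apply_moves", "data": {"steps": [[[0, 0.1, 4, 0, 0, 0, 0.3], [0, 0.1, 8, 0, 0, 0, 0.2], [0, 0.1, 10, 0, 0, 0, 0.2], [0, 0.1, 10.6, 0, 0, 0, 0.2], [0, 0.1, 10.6, 0, 0, 0, 0.2], [0, 0.1, 10.6, 0, 0, 0, -1], [0, 0.1, 10.6, 0, 0, 0, -1], [0, 0.1, 10.6, 0, 0, 0, -1], [0, 0.1, 10.6, 0, 0, 0, -1]]]}}

```text
time_s: 4.75
position: [0.4144, -0.3322, 0.015]
tcp_rot: [[0.304, -0.953, 0.001], [-0.953, -0.304, -0.001], [0.001, -0.0, -1.0]]
force: [-0.7, -0.5, 2.2]
opening: 0.249
grasp_force: 30.0
```

```bash
python3 - <<'E'
from h import *
print(delta((0.5513,-0.0485,0.185),-24.9))
E
```

```text
(array([-22.86, -21.67, -17.01]), np.float64(-137.4), np.float64(-162.3))
```

Request:
{"op": "apply_moves", "data": {"steps": [[[0, 0, -5, 0, 0, 0, -1], [0, 0, -10, 0, 0, 0, -1], [-2, -2, -15, 0, 0, -10, -1], [-4, -4, -18, 0, 0, -20, -1], [-6, -6, -18, 0, 0, -30, -1], [-8, -8, -18, 0, 0, -40, -1], [-10, -10, -18, 0, 0, -50, -1], [-12, -12, -18, 0, 0, -60, -1], [-14, -14, -18, 0, 0, -70, -1], [-16, -16, -18, 0, 0, -80, -1], [-18, -18, -18, 0, 0, -90, -1], [-20, -20, -18, 0, 0, -100, -1], [-21, -21, -18, 0, 0, -110, -1], [-22, -21.5, -18, 0, 0, -120, -1], [-22.9, -21.7, -17.5, 0, 0, -130, -1], [-22.9, -21.7, -17, 0, 0, -137.4, -1], [-22.9, -21.7, -17, 0, 0, -137.4, -1], [-22.9, -21.7, -17, 0, 0, -137.4, -1]]]}}

```text
time_s: 7.0
position: [0.5511, -0.048, 0.1844]
tcp_rot: [[0.423, 0.906, -0.001], [0.906, -0.423, 0.0], [-0.0, -0.001, -1.0]]
force: [0.2, -0.7, -1.4]
opening: 0.249
grasp_force: 30.0
```

```bash
python3 - <<'E'
from h import *
m=cam("wrist"); w=bot.capture("wrist"); cv2.imwrite("pics/w3.png",w)
cv2.imwrite("pics/w3b.png",cv2.resize(w[0:240],None,fx=800/512,fy=800/512))
np.save("w3.npy",m,allow_pickle=True); s=bot.read_state(); print(s['position'],s['tcp_rot'][:,0],s['joint_positions'].round(1))
E
```

```text
[ 0.55129673 -0.04814763  0.18455867] [ 4.22741130e-01  9.06250480e-01 -6.50590887e-05] [-16.6  28.4  95.3  -0.   56.3   8.5]
```

View pics/w3b.png

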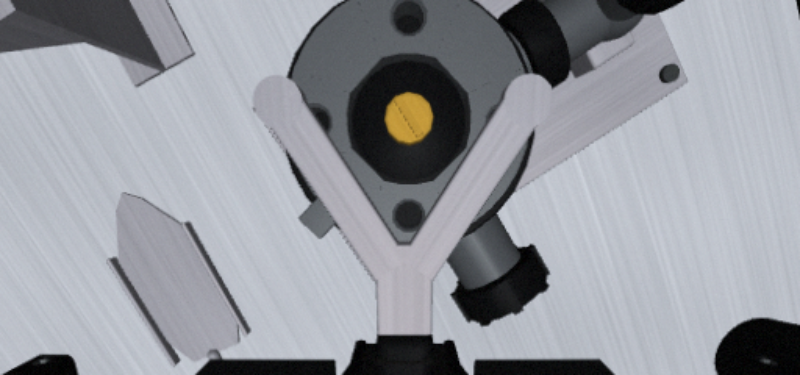

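The wrist view shows the yoke ends at about (276,98) and (528,97), the screw at (409,118), the far hole at (407,17) and the near hole at (408,216). I'll turn these into tool coordinates.

```bash
python3 - <<'E'
from h import *
m=np.load("w3.npy",allow_pickle=True).item(); k=512/800
w=cv2.imread("pics/w3.png"); g=w.max(2); s=bot.read_state(); R=s['tcp_rot'];p0=s['position']
T=lambda X:(R.T@(X-p0)*1000).round(1)
h=cv2.cvtColor(w,cv2.COLOR_BGR2HSV); k2=(h[...,0]>10)&(h[...,0]<35)&(h[...,1]>120)&(g>80); k2[160:]=0;k2[:,320:]=0;k2[:,200:240]&=True
M=cv2.moments(k2.astype(np.uint8)); uv=(M['m10']/M['m00'],M['m01']/M['m00']); print('screw',np.array(uv)/k,T(onz(m,uv,.157)),onz(m,uv,.157))
for n,(u,v) in (('far',(407,17)),('near',(408,216))):
    u,v=u*k,v*k; x0,y0=int(u)-12,max(0,int(v)-12); p=g[y0:int(v)+13,x0:x0+25].astype(float); yy,xx=np.mgrid[y0:y0+p.shape[0],x0:x0+25]; q=(p<62)&(np.hypot(xx-u,yy-v)<12)
    e=cv2.minEnclosingCircle(np.argwhere(q)[:,::-1].astype(np.float32)+np.float32([x0,y0])); print(n,np.array(e[0])/k,e[1]/k,T(onz(m,e[0],.14)),onz(m,e[0],.14))
# yoke ends by bright mask: extreme edges
for nm,pts in (('L',[(253,98),(297,92)]),('R',[(550,98),(505,92)])): print(nm,[T(onz(m,np.array(q)*k,.1885)) for q in pts])
yk=((g>125)&(g<230)); print([''.join('#' if v else '.' for v in yk[r,150:370:2]) for r in (48,56,62,70)])
for q in ((275.5,97),(527,97)): print(T(onz(m,np.array(q)*k,.1885)))
E
```

```text
screw [408.13510572 117.44791667] [97.9  0.2 27.6] [0.59283452 0.04050007 0.157     ]
far [408.59375  17.1875 ] 17.62595921754837 [137.8   0.4  44.5] [0.6099079  0.07658037 0.14      ]
near [408.68902206 214.86279964] 14.44421112537384 [58.5  0.7 44.6] [0.57664366 0.00462099 0.14      ]
L [array([100.8, -49.3,  -3.9]), array([102.4, -35.2,  -3.9])]
R [array([100.8,  44.9,  -3.9]), array([102.4,  30.4,  -3.9])]
['#################..........................................................................#######.........##.', '#####################...................................................................######################', '######################..............................#########..........................#######################', '########################.........................##############.....................##########################']
[101.  -42.1  -3.9]
[101.   37.5  -3.9]
```

Request:
{"op": "apply_moves", "data": {"steps": [[[-0.25, 0.22, 0.5, 0, 0, 0, -1], [-0.25, 0.22, 1.5, 0, 0, 0, -1], [-0.25, 0.22, 2.2, 0, 0, 0, -1], [-0.25, 0.22, 2.2, 0, 0, 0, -1]]]}}

```text
time_s: 7.55
position: [0.5515, -0.051, 0.1615]
tcp_rot: [[0.421, 0.907, -0.002], [0.907, -0.421, 0.001], [-0.0, -0.002, -1.0]]
force: [0.3, 0.1, -1.7]
opening: 0.246
grasp_force: 30.0
```

```bash
python3 - <<'E'
from h import *
m=cam("wrist"); w=bot.capture("wrist"); cv2.imwrite("pics/w4.png",w); k=512/800
cv2.imwrite("pics/w4b.png",cv2.resize(w[0:200,140:380],(800,667),interpolation=cv2.INTER_CUBIC)[:600])
np.save("w4.npy",m,allow_pickle=True); s=bot.read_state(); print(s['position'],s['force'])
E
```

```text
[ 0.55195023 -0.05108995  0.1619848 ] [-0.05867086 -0.13126159 -2.08212095]
```

View pics/w4b.png

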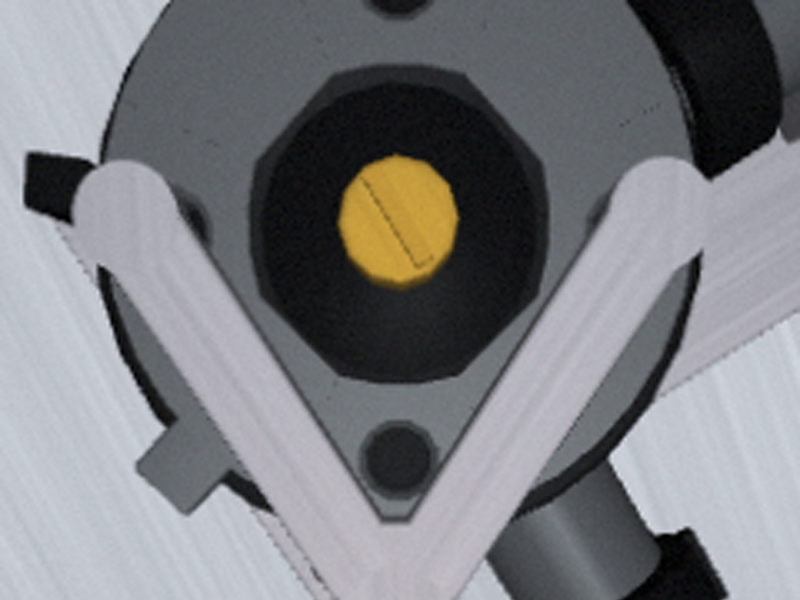

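The prong heads are at (127,213) and (656,211) in this crop, the screw at (399,219) and the near hole at (397,460), with the hole edges peeking out symmetrically at about (207,220) and (590,218). I'll compute the remaining offset.

```bash
python3 - <<'E'
from h import *
m=np.load("w4.npy",allow_pickle=True).item(); s=bot.read_state(); R=s['tcp_rot'];p0=s['position']
f=lambda q:np.array([140+q[0]*.3,q[1]*.3])
T=lambda X:(R.T@(X-p0)*1000).round(1)
zy=p0[2]-.015+.019
a,b=T(onz(m,f((127,213)),zy)),T(onz(m,f((656,211)),zy)); print('prongs',a,b,(a+b)/2)
print('screw',T(onz(m,f((399,219)),.157)),'near',T(onz(m,f((397,460)),.14)),'far',)
print('Lhole inner edge',T(onz(m,f((212,220)),.14)),'R',T(onz(m,f((588,216)),.14)))
E
```

```text
prongs [100.  -41.4  -4. ] [100.3  36.9  -4.1] [100.15  -2.25  -4.05]
screw [100.1  -1.1   5. ] near [60.6 -1.3 22. ] far
Lhole inner edge [102.3 -33.7  22. ] R [103.   31.9  21.9]
```

Request:
{"op": "apply_moves", "data": {"steps": [[[0, 0.1, 0.3, 0, 0, 0, -1], [0, 0.1, 0.6, 0, 0, 0, -1], [0, 0.1, 0.9, 0, 0, 0, -1], [0, 0.1, 1.1, 0, 0, 0, -1], [0, 0.1, 1.1, 0, 0, 0, -1]]]}}

```text
time_s: 8.22
position: [0.553, -0.0516, 0.1514]
tcp_rot: [[0.421, 0.907, -0.0], [0.907, -0.421, 0.0], [-0.0, -0.0, -1.0]]
force: [-0.4, 0.4, -1.9]
opening: 0.249
grasp_force: 30.0
```

Request:
{"op": "apply_moves", "data": {"steps": [[[0, 0, 0.3, 0, 0, 0, -1], [0, 0, 0.6, 0, 0, 0, -1], [0, 0, 0.8, 0, 0, 0, -1], [0, 0, 0.9, 0, 0, 0, -1], [0, 0, 0.9, 0, 0, 0, -1]]]}}

```text
time_s: 8.85
position: [0.5531, -0.0516, 0.1429]
tcp_rot: [[0.421, 0.907, -0.0], [0.907, -0.421, 0.0], [-0.0, -0.0, -1.0]]
force: [-1.7, -0.2, 0.4]
opening: 0.249
grasp_force: 30.0
```

```bash
python3 - <<'E'
from h import *
s=bot.read_state(); print(s['position'],s['force'],s['moment'],s['joint_positions'].round(1))
E
```

```text
[ 0.55311775 -0.05159265  0.14285648] [-1.72773176 -0.17392586  0.44505085] [-0.04335357  0.29771356  0.04390824] [-16.9  32.   97.   -0.   51.    8.1]
```

Request:
{"op": "apply_moves", "data": {"steps": [[[0.02, -0.87, 0.1, 0, 0, 5, -1], [0.12, -1.73, 0.1, 0, 0, 10, -1], [0.29, -2.58, 0.1, 0, 0, 15, -1], [0.53, -3.42, 0.1, 0, 0, 20, -1], [0.85, -4.22, 0.1, 0, 0, 25, -1], [1.23, -5.0, 0.1, 0, 0, 30, -1], [1.68, -5.74, 0.1, 0, 0, 35, -1], [1.68, -5.74, 0.1, 0, 0, 35, -1]]]}}

```text
time_s: 9.85
position: [0.5091, -0.0117, 0.1424]
tcp_rot: [[0.865, 0.502, 0.003], [0.502, -0.865, 0.0], [0.002, 0.001, -1.0]]
force: [-0.0, 2.2, 3.3]
opening: 0.254
grasp_force: 30.0
```

```bash
python3 - <<'E'
from h import *
s=bot.read_state(); R=s['tcp_rot'];print(s['position'],s['force'],R.T@s['force'],R.T@s['moment'],R.round(3)[:,0])
w=bot.capture("wrist"); cv2.imwrite("pics/w5.png",w); np.save("w5.npy",cam("wrist"),allow_pickle=True)
E
```

```text
[ 0.50909489 -0.01174089  0.14242416] [-0.03363531  2.24786621  3.34736811] [ 1.1083586  -1.95649994 -3.34702201] [ 0.33612215  0.27135043 -0.09088675] [0.865 0.502 0.002]
```

Request:
{"op": "apply_moves", "data": {"steps": [[[0.01, -0.52, 0, 0, 0, 3, -1], [0.05, -1.04, 0, 0, 0, 6, -1], [0.12, -1.73, 0, 0, 0, 10, -1]]]}}

```text
time_s: 10.28
position: [0.5019, 0.0026, 0.1423]
tcp_rot: [[0.939, 0.344, 0.003], [0.344, -0.939, -0.002], [0.002, 0.003, -1.0]]
force: [0.9, -3.0, 3.9]
opening: 0.251
grasp_force: 30.2
```

Request:
{"op": "apply_moves", "data": {"steps": [[[0.01, -0.52, 0, 0, 0, 3, -1], [0.05, -1.04, 0, 0, 0, 6, -1], [0.12, -1.73, 0, 0, 0, 10, -1]]]}}

```text
time_s: 10.65
position: [0.5024, 0.0077, 0.1432]
tcp_rot: [[0.982, 0.188, 0.013], [0.188, -0.982, -0.025], [0.008, 0.027, -1.0]]
force: [3.1, -51.1, -0.9]
opening: 0.273
grasp_force: 29.8
```

Request:
{"op": "apply_moves", "data": {"steps": [[[0.05, 0.7, 0, 0, 0, -4, -1], [0.12, 1.38, 0, 0, 0, -8, -1], [0.12, 1.38, 0, 0, 0, -8, -1]]]}}

```text
time_s: 11.02
position: [0.5017, 0.0051, 0.1419]
tcp_rot: [[0.951, 0.309, 0.005], [0.309, -0.951, -0.001], [0.004, 0.003, -1.0]]
force: [3.9, -4.0, -1.1]
opening: 0.252
grasp_force: 28.9
```

```bash
python3 - <<'E'
from h import *
s=bot.read_state(); R=s['tcp_rot'];print(s['position'],s['force'],R.T@s['force'],R.T@s['moment'],R.round(3)[:,0],np.degrees(np.arctan2(R[1,0],R[0,0])),s['joint_positions'])
m=cam("wrist");w=bot.capture("wrist"); cv2.imwrite("pics/w6.png",w); np.save("w6.npy",m,allow_pickle=True)
cv2.imwrite("pics/w6b.png",cv2.resize(w[0:230,120:400],None,fx=2.6,fy=2.6,interpolation=cv2.INTER_CUBIC))
E
```

```text
[0.5016935  0.0051133  0.14185824] [ 3.88033532 -3.95917465 -1.14756814] [2.46327915 4.96085305 1.17097036] [-0.8143935   0.31334269  0.00953705] [0.951 0.309 0.004] 17.989124673995963 [-1.21864060e+01  2.88187837e+01  1.04867052e+02 -2.64902597e-02
  4.60368826e+01  5.98431256e+01]
```

View pics/w6b.png

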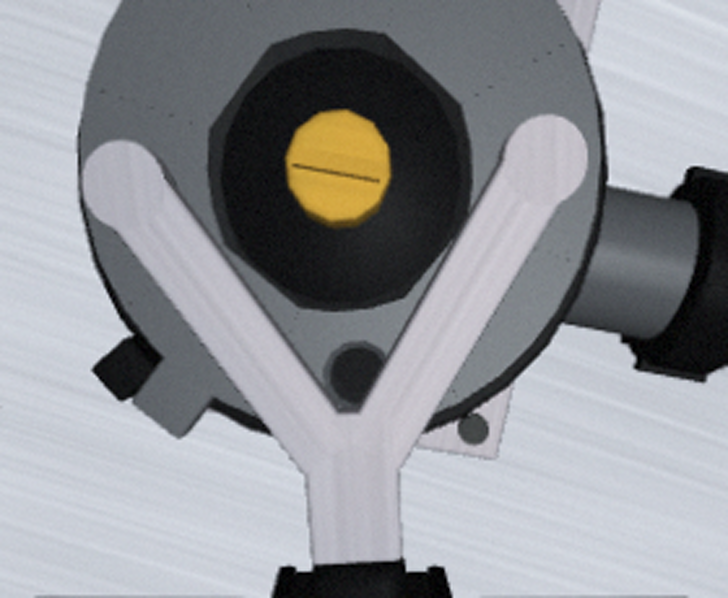

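The spanner sits in two opposite holes and the ear, at (175,405), is against the stop lug at (125,367). I'll give one more modest push, then relax.

Request:
{"op": "apply_moves", "data": {"steps": [[[0.01, -0.35, 0, 0, 0, 1, -1], [0.01, -0.7, 0, 0, 0, 1, -1], [0.01, -0.7, 0, 0, 0, 1, -1]]]}}

```text
time_s: 11.45
position: [0.5012, 0.0067, 0.1426]
tcp_rot: [[0.954, 0.3, 0.008], [0.3, -0.954, -0.014], [0.003, 0.016, -1.0]]
force: [2.2, -24.8, -0.5]
opening: 0.258
grasp_force: 29.5
```

Request:
{"op": "apply_moves", "data": {"steps": [[[0, 0.5, 0, 0, 0, -1, -1], [0, 0.75, 0, 0, 0, -1, -1], [0, 0.75, 0, 0, 0, -1, -1]]]}}

```text
time_s: 11.82
position: [0.5015, 0.0053, 0.1419]
tcp_rot: [[0.95, 0.311, 0.004], [0.311, -0.95, -0.002], [0.004, 0.004, -1.0]]
force: [4.6, -4.8, -0.7]
opening: 0.251
grasp_force: 29.3
```

Request:
{"op": "apply_moves", "data": {"steps": [[[0.05, 0.1, -0.4, 0, 0, 0, -1], [0.05, 0.1, -0.9, 0, 0, 0, -1], [0.05, 0.1, -1.4, 0, 0, 0, -1], [0.05, 0.1, -2.5, 0, 0, 0, -1], [0.05, 0.1, -4.5, 0, 0, 0, -1], [0, 0.1, -6, 0, 0, 0, -1]]]}}

```text
time_s: 12.58
position: [0.5009, 0.0063, 0.2018]
tcp_rot: [[0.95, 0.311, 0.001], [0.311, -0.95, 0.001], [0.001, -0.001, -1.0]]
force: [-0.3, -0.3, -2.9]
opening: 0.251
grasp_force: 29.4
```

```bash
python3 - <<'E'
from h import *
s=bot.read_state(); print(s['position'],s['force'])
print(delta((0.4144,-0.3322,0.0155),-162.3))
m=cam("wrist");w=bot.capture("wrist"); cv2.imwrite("pics/w7.png",w); np.save("w7.npy",m,allow_pickle=True)
print((proj(m,(.593,.0405,.157))).round(0))
# ring angle from far/near holes: dark blobs
g=w.max(2); t=bot.capture("top"); cv2.imwrite("pics/t1.png",t); mt=cam("top")
c=np.array([.5917,.0376])
gt=cv2.resize(t,None,fx=4,fy=4,interpolation=cv2.INTER_CUBIC).max(2)
for a in range(-90,0,5):
    pr=[]
    for q in range(4):
        X=(*(c+.04*np.array([np.cos(np.radians(a+90*q)),np.sin(np.radians(a+90*q))])),.14); u=(proj(mt,X)*4).astype(int); pr.append(int(gt[u[1],u[0]]))
    print(a,pr)
E
```

```text
[0.50092823 0.00627377 0.20178992] [-0.30594969 -0.26530219 -2.90374177]
(array([-18.77,  29.5 ,  18.59]), np.float64(90.4), np.float64(-71.9))
[255.  76.]
-90 [65, 87, 72, 66]
-85 [62, 89, 77, 72]
-80 [61, 87, 79, 74]
-75 [55, 52, 82, 74]
-70 [56, 17, 85, 74]
-65 [46, 15, 85, 77]
-60 [43, 23, 81, 85]
-55 [76, 45, 79, 87]
-50 [91, 39, 79, 87]
-45 [83, 52, 74, 87]
-40 [80, 58, 73, 82]
-35 [90, 58, 72, 79]
-30 [87, 61, 71, 77]
-25 [88, 63, 69, 72]
-20 [89, 66, 70, 69]
-15 [91, 67, 70, 71]
-10 [87, 67, 68, 67]
-5 [87, 69, 70, 68]
```

Request:
{"op": "apply_moves", "data": {"steps": [[[-2, 3, 0, 0, 0, 10, -1], [-4, 6, 0, 0, 0, 20, -1], [-6, 9, 0, 0, 0, 30, -1], [-8, 12.5, 1, 0, 0, 40, -1], [-10.5, 16, 3, 0, 0, 50, -1], [-13, 20, 5, 0, 0, 60, -1], [-15, 24, 8, 0, 0, 70, -1], [-17, 27, 11, 0, 0, 80, -1], [-18.8, 29.5, 14, 0, 0, 90.4, -1], [-18.8, 29.5, 16, 0, 0, 90.4, -1], [-18.8, 29.5, 17, 0, 0, 90.4, -1], [-18.8, 29.5, 17.5, 0, 0, 90.4, -1], [-18.8, 29.5, 17.5, 0, 0, 90.4, -1]]]}}

```text
time_s: 14.3
position: [0.4128, -0.3327, 0.0266]
tcp_rot: [[0.305, -0.952, -0.0], [-0.952, -0.305, 0.001], [-0.001, 0.0, -1.0]]
force: [-0.5, 0.2, -1.6]
opening: 0.251
grasp_force: 30.0
```

```bash
python3 - <<'E'
from h import *
s=bot.read_state(); print(s['position'],s['force'])
t=bot.capture("top"); cv2.imwrite("pics/t2.png",t); mt=cam("top")
gt=cv2.resize(t,None,fx=4,fy=4,interpolation=cv2.INTER_CUBIC).max(2); c=np.array([.5917,.0376])
for a in range(-80,-50,3):
    print(a,[int(gt[u[1],u[0]]) for q in range(4) for u in [(proj(mt,(*(c+.04*np.array([np.cos(np.radians(a+90*q)),np.sin(np.radians(a+90*q))])),.14))*4).astype(int)]])
E
```

```text
[ 0.41276491 -0.33265522  0.02657919] [-0.51589593  0.2389473  -1.59351932]
-80 [102, 95, 97, 99]
-77 [73, 79, 74, 75]
-74 [33, 48, 40, 39]
-71 [18, 22, 28, 21]
-68 [16, 20, 20, 19]
-65 [24, 23, 14, 21]
-62 [33, 18, 18, 31]
-59 [47, 33, 44, 50]
-56 [82, 79, 73, 81]
-53 [100, 95, 93, 104]
```

Request:
{"op": "apply_moves", "data": {"steps": [[[0, 0, 0.6, 0, 0, 0, -1], [0, 0, 1.0, 0, 0, 0, -1], [0, 0, 1.05, 0, 0, 0, -1], [0, 0, 1.05, 0, 0, 0, 0.1], [0, 0, 1.05, 0, 0, 0, 0.3], [0, 0, 1.05, 0, 0, 0, 0.4], [0, 0, -3, 0, 0, 0, 0.6], [0, 0, -8, 0, 0, 0, 1], [0, 0, -14, 0, 0, 0, 1], [0, 0, -18, 0, 0, 0, 1]]]}}

```text
time_s: 15.6
position: [0.4131, -0.3343, 0.2094]
tcp_rot: [[0.304, -0.953, 0.002], [-0.953, -0.304, -0.003], [0.003, -0.001, -1.0]]
force: [0.5, -0.4, 0.7]
opening: 0.948
grasp_force: 0.0
```

```bash
python3 - <<'E'
from h import *
w=bot.capture("wrist"); cv2.imwrite("pics/w8.png",w)
print(bot.read_state()['position'],delta((.44,.12,.26),-2.8),delta((.4205,.1931,.26),-2.8))
E
```

```text
[ 0.41503613 -0.33635904  0.21393609] (array([-42.66, -16.28,  -5.04]), np.float64(-159.5), np.float64(-162.3)) (array([-50.22, -16.64,  -5.12]), np.float64(-159.5), np.float64(-162.3))
```

Request:
{"op": "apply_moves", "data": {"steps": [[[-3, -1, -4, 0, 0, -10, 1], [-6, -2, -5, 0, 0, -20, 1], [-9, -4, -5, 0, 0, -30, 1], [-12, -5, -5, 0, 0, -40, 1], [-15, -7, -5, 0, 0, -50, 1], [-18, -8, -5, 0, 0, -60, 1], [-21, -10, -5, 0, 0, -70, 1], [-24, -11, -5, 0, 0, -80, 1], [-27, -12, -5, 0, 0, -90, 1], [-30, -13, -5, 0, 0, -100, 1], [-33, -14, -5, 0, 0, -110, 1], [-36, -15, -5, 0, 0, -120, 1], [-38, -16, -5, 0, 0, -130, 1], [-40, -16, -5, 0, 0, -140, 1], [-42, -16.3, -5, 0, 0, -150, 1], [-42.6, -16.3, -5, 0, 0, -159.5, 1], [-42.6, -16.3, -5, 0, 0, -159.5, 1], [-42.6, -16.3, -5, 0, 0, -159.5, 1]]]}}

```text
time_s: 17.9
position: [0.4386, 0.1216, 0.2565]
tcp_rot: [[0.052, 0.999, 0.0], [0.999, -0.052, -0.0], [-0.0, 0.0, -1.0]]
force: [0.1, 0.1, -0.6]
opening: 0.997
grasp_force: 0.0
```

```bash
python3 - <<'E'
from h import *
m=cam("wrist");s=bot.read_state(); w=bot.capture("wrist"); cv2.imwrite("pics/w9.png",w); np.save("w9.npy",m,allow_pickle=True)
print(s['position'],s['joint_positions'].round(1))
cv2.imwrite("pics/w9b.png",cv2.resize(w[:260],None,fx=800/512,fy=800/512))
u=proj(m,(.4205,.1931,.168)); print(u*800/512)
g=w.max(2); n,l,st,ce=cv2.connectedComponentsWithStats((g<50).astype(np.uint8))
R=s['tcp_rot'];p0=s['position']
for i in range(1,n):
    if st[i,4]>150 and st[i,1]<200:
        c=cv2.minAreaRect(np.argwhere(l==i)[:,::-1].astype(np.float32)); print(st[i],c,onz(m,c[0],.168),(R.T@(onz(m,c[0],.168)-p0)*1000).round(1))
E
```

```text
[0.43858455 0.12155794 0.25647064] [  1.4  15.3 103.9  -0.   60.8   4.3]
[365.29027907 184.21086781]
[ 349    0  116   80 1629] ((408.8553466796875, 40.02537536621094), (115.27772521972656, 74.73815155029297), 4.085616588592529) [0.56423492 0.24723299 0.168     ] [132.  119.   88.5]
[452  16  31  24 602] ((467.0887145996094, 28.245731353759766), (28.158740997314453, 22.66720199584961), 6.709836959838867) [0.61139285 0.25486115 0.168     ] [142.1 165.7  88.5]
[227  84  18  55 770] ((235.8394012451172, 111.01036834716797), (54.40302276611328, 15.322981834411621), 86.3086166381836) [0.42264344 0.19862599 0.168     ] [ 76.2 -19.9  88.5]
[    0   181   512   203 65785] ((255.5, 282.0), (202.0, 511.0), 90.0) [0.43004516 0.03113463 0.168     ] [-90.7  -3.9  88.5]
```

View pics/w9b.png

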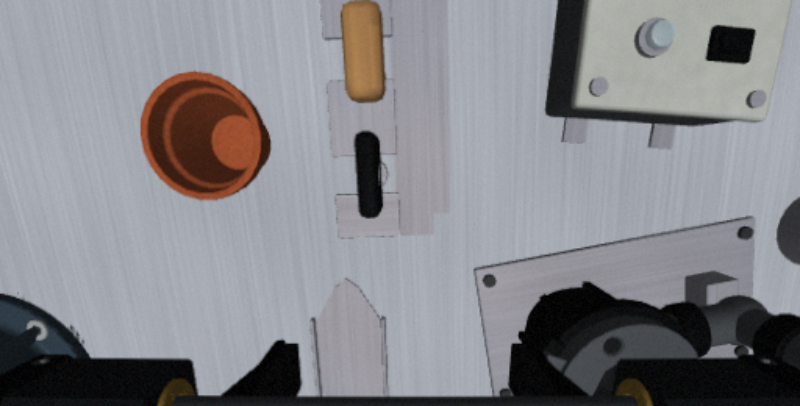

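The key bow is at (369,174), the dibber at (363,50), and the rack's edge runs along the tool's x. I'll check the bow's yaw from its edges.

```bash
python3 - <<'E'
from h import *
m=np.load("w9.npy",allow_pickle=True).item(); w=cv2.imread("pics/w9.png"); g=w.max(2); s=bot.read_state(); R=s['tcp_rot'];p0=s['position']
T=lambda X:(R.T@(X-p0)*1000).round(1)
for v in range(90,138,6):
    r=np.where(g[v,215:260]<50)[0]+215; print(v,r.min(),r.max(),T(onz(m,(r.min(),v),.168)),T(onz(m,(r.max(),v),.168)))
sc=bot.capture("scene"); cv2.imwrite("pics/s1.png",sc); ms=cam("scene")
n,l,st,ce=cv2.connectedComponentsWithStats((sc.max(2)<55).astype(np.uint8)[200:240,320:352]); print(st,ce+[320,200], proj(ms,(.4226,.1986,.149)),proj(ms,(.4205,.1931,.149)))
E
```

```text
90 227 242 [ 93.  -26.9  88.5] [ 93.  -14.5  88.5]
96 228 242 [ 88.3 -26.2  88.5] [ 88.3 -14.6  88.5]
102 228 242 [ 83.5 -26.3  88.5] [ 83.5 -14.7  88.5]
108 229 241 [ 78.7 -25.6  88.5] [ 78.7 -15.6  88.5]
114 229 243 [ 73.8 -25.8  88.5] [ 73.8 -14.   88.5]
120 229 243 [ 68.9 -25.9  88.5] [ 68.9 -14.1  88.5]
126 230 244 [ 63.9 -25.2  88.5] [ 63.9 -13.3  88.5]
132 230 244 [ 58.8 -25.3  88.5] [ 58.8 -13.4  88.5]
[[   0    0   32   40 1174]
 [   8   10   14   13  106]] [[335.58858603 219.78109029]
 [334.51886792 216.38679245]] [335.46756556 216.30234627] [334.18516285 215.41139797]
```

Request:
{"op": "apply_moves", "data": {"steps": [[[3, -1, 0, 0, 0, -2, 0.5], [6, -2, 1, 0, 0, -2, 0], [7.5, -2, 3, 0, 0, -2, 0], [7.5, -2, 6, 0, 0, -2, 0], [7.5, -2, 9, 0, 0, -2, 0], [7.5, -2, 10.6, 0, 0, -2, 0], [7.5, -2, 10.9, 0, 0, -2, 0], [7.5, -2, 10.9, 0, 0, -2, 0]]]}}

```text
time_s: 19.0
position: [0.4227, 0.1976, 0.1478]
tcp_rot: [[0.015, 1.0, 0.0], [1.0, -0.015, 0.0], [0.0, 0.0, -1.0]]
force: [-0.3, -0.1, 0.2]
opening: 0.499
grasp_force: 0.0
```

Request:
{"op": "apply_moves", "data": {"steps": [[[0, 0, 0, 0, 0, 0, -0.4], [0, 0, 0, 0, 0, 0, -0.6], [0, 0, 0, 0, 0, 0, -1], [0, 0, 0, 0, 0, 0, -1], [0, 0, 0, 0, 0, 0, -1], [0, 0, 0, 0, 0, 0, -1]]]}}

```text
time_s: 19.75
position: [0.4223, 0.1978, 0.1478]
tcp_rot: [[0.014, 1.0, 0.0], [1.0, -0.014, 0.0], [0.0, 0.0, -1.0]]
force: [-0.2, 0.0, 2.9]
opening: 0.132
grasp_force: 30.0
```

Request:
{"op": "apply_moves", "data": {"steps": [[[0, 0, -2, 0, 0, 0, -1], [0, 0, -5, 0, 0, 0, -1], [0, 0, -8, 0, 0, 0, -1], [0, 0, -11, 0, 0, 0, -1], [2, 5, -11, 0, 0, 0, -1], [4, 10, -11, 0, 0, 0, -1], [6, 15, -11, 0, 0, 0, -1], [7.6, 21.7, -9, 0, 0, 0, -1], [7.6, 21.7, -5.5, 0, 0, 0, -1], [7.6, 21.7, -5.3, 0, 0, 0, -1], [7.6, 21.7, -5.3, 0, 0, 0, -1]]]}}

```text
time_s: 21.12
position: [0.6395, 0.2706, 0.2006]
tcp_rot: [[0.014, 1.0, -0.001], [1.0, -0.014, -0.0], [-0.0, -0.001, -1.0]]
force: [-0.3, -0.1, 0.6]
opening: 0.127
grasp_force: 30.0
```

```bash
python3 - <<'E'
from h import *
m=cam("wrist");s=bot.read_state(); w=bot.capture("wrist"); cv2.imwrite("pics/w10.png",w); np.save("w10.npy",m,allow_pickle=True)
print(s['position'],s['joint_positions'].round(1),s['opening'],s['force'])
u=proj(m,(.619,.35,.112)).astype(int); print(u)
x0,y0=max(0,u[0]-70),max(0,u[1]-60); print(x0,y0)
a=cv2.resize(w,None,fx=.8,fy=.8); b=cv2.resize(w[y0:y0+120,x0:x0+140],(385,330),interpolation=cv2.INTER_CUBIC)
o=np.zeros((330,800,3),np.uint8); o[:307,:410]=a; o[:,415:]=b; cv2.imwrite("pics/w10b.png",o)
E
```

```text
[0.63948458 0.27057004 0.20064647] [13.7 37.7 72.9  0.  69.5 14.5] 0.12691228226200446 [-0.33709336 -0.07622749  0.63035674]
[233 107]
163 47
```

View pics/w10b.png

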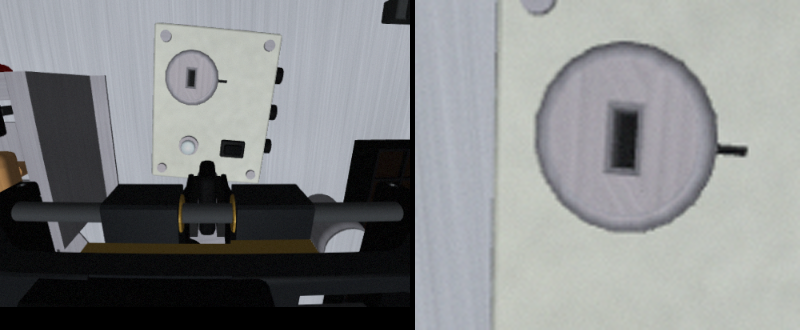

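The key is in the grip at left-panel (207,180), and the switch slot is in clear view at about (191,77). In the crop the slot is at (625,138), its long side nearly along the tool's x with a tilt of about 4°. Measuring it now.

```bash
python3 - <<'E'
from h import *
m=np.load("w10.npy",allow_pickle=True).item(); w=cv2.imread("pics/w10.png"); g=w.max(2); s=bot.read_state(); R=s['tcp_rot'];p0=s['position']
T=lambda X:(R.T@(X-p0)*1000).round(1)
for th in (80,110):
    x0,y0=220,75; sub=(g[y0:y0+45,x0:x0+40]<th).astype(np.uint8); n,l,st,ce=cv2.connectedComponentsWithStats(sub); i=1+np.argmin([np.hypot(*(c-[19.4,22])) for c in ce[1:]])
    pts=np.argwhere(l==i)[:,::-1]+[x0,y0]; P=np.array([T(onz(m,q,.112))[:2] for q in pts]); W,V=np.linalg.eigh(np.cov(P.T)); v=V[:,1]*np.sign(V[0,1])
    print(th,len(pts),'centroid',P.mean(0).round(2),'dir deg',np.degrees(np.arctan2(v[1],v[0])).round(1),'rect',cv2.minAreaRect(P.astype(np.float32)))
# collar circle
d=cv2.HoughCircles(cv2.medianBlur(g[40:160,170:310],3),cv2.HOUGH_GRADIENT,1,50,param1=80,param2=15,minRadius=25,maxRadius=42); print(d)
if d is not None:
    c=d[0,0]; print(T(onz(m,(c[0]+170,c[1]+40),.112)),[T(onz(m,(c[0]+170+k*c[2],c[1]+40),.112))[1] for k in(-1,1)])
# bow in view
for v in range(196,214,4):
    r=np.where(g[v,230:290]<30)[0]+230; print(v,r.min() if len(r) else None,r.max() if len(r) else None)
E
```

```text
80 168 centroid [ 86.95 -17.9 ] dir deg 4.4 rect ((86.77201080322266, -17.780698776245117), (16.61980628967285, 6.697908878326416), 1.4321016073226929)
110 204 centroid [ 87.03 -18.02] dir deg 3.1 rect ((87.13877868652344, -18.151531219482422), (17.504531860351562, 7.577633857727051), 1.4321016073226929)
[[[67.5 56.5 32.2]]]
[ 87.6 -19.   89.8] [np.float64(-45.7), np.float64(7.7)]
196 None None
200 None None
204 252 266
208 250 267
212 250 268
```

Request:
{"op": "apply_moves", "data": {"steps": [[[4, -1, 0, 0, 0, 2, -1], [8.65, -1.85, 0, 0, 0, 3.5, -1], [8.65, -1.85, 1, 0, 0, 3.5, -1], [8.65, -1.85, 2.5, 0, 0, 3.5, -1], [8.65, -1.85, 3.0, 0, 0, 3.5, -1], [8.65, -1.85, 3.0, 0, 0, 3.5, -1]]]}}

```text
time_s: 21.92
position: [0.6229, 0.3561, 0.1698]
tcp_rot: [[0.077, 0.997, -0.002], [0.997, -0.077, -0.001], [-0.001, -0.002, -1.0]]
force: [-0.3, 0.0, -1.6]
opening: 0.136
grasp_force: 30.0
```

Request:
{"op": "apply_moves", "data": {"steps": [[[0, 0, 0.2, 0, 0, 0, -1], [0, 0, 0.4, 0, 0, 0, -1], [0, 0, 0.6, 0, 0, 0, -1], [0, 0, 0.8, 0, 0, 0, -1], [0, 0, 0.9, 0, 0, 0, -1]]]}}

```text
time_s: 22.55
position: [0.6229, 0.3574, 0.1614]
tcp_rot: [[0.075, 0.997, -0.0], [0.997, -0.075, -0.0], [-0.0, -0.0, -1.0]]
force: [0.5, 0.6, -0.8]
opening: 0.134
grasp_force: 30.0
```

Request:
{"op": "apply_moves", "data": {"steps": [[[0, 0, 0.3, 0, 0, 0, -1], [0, 0, 0.6, 0, 0, 0, -1], [0, 0, 0.9, 0, 0, 0, -1], [0, 0, 1.2, 0, 0, 0, -1], [0, 0, 1.5, 0, 0, 0, -1], [0, 0, 1.65, 0, 0, 0, -1], [0, 0, 1.75, 0, 0, 0, -1], [0, 0, 1.75, 0, 0, 0, -1]]]}}

```text
time_s: 23.55
position: [0.623, 0.3574, 0.144]
tcp_rot: [[0.075, 0.997, 0.0], [0.997, -0.075, 0.0], [0.0, 0.0, -1.0]]
force: [0.8, -0.9, -1.2]
opening: 0.137
grasp_force: 30.0
```

Request:
{"op": "apply_moves", "data": {"steps": [[[0, 0, 0.1, 0, 0, 0, -1], [0, 0, 0.2, 0, 0, 0, -1], [0, 0, 0.25, 0, 0, 0, -1], [0, 0, 0.25, 0, 0, 0, -1]]]}}

```text
time_s: 24.05
position: [0.6232, 0.3575, 0.1437]
tcp_rot: [[0.075, 0.997, 0.001], [0.997, -0.075, 0.0], [0.0, 0.001, -1.0]]
force: [-2.4, -1.4, 7.3]
opening: 0.136
grasp_force: 30.0
```

Request:
{"op": "apply_moves", "data": {"steps": [[[0, 0, -0.1, 0, 0, 8, -1], [0, 0, -0.1, 0, 0, 16, -1], [0, 0, -0.1, 0, 0, 24, -1], [0, 0, -0.1, 0, 0, 32, -1], [0, 0, -0.1, 0, 0, 40, -1], [0, 0, -0.1, 0, 0, 48, -1], [0, 0, -0.1, 0, 0, 55, -1], [0, 0, -0.1, 0, 0, 60, -1], [0, 0, -0.1, 0, 0, 60, -1]]]}}

```text
time_s: 25.18
position: [0.6242, 0.3569, 0.1438]
tcp_rot: [[0.901, 0.434, 0.003], [0.434, -0.901, -0.0], [0.002, 0.002, -1.0]]
force: [0.8, -2.9, 5.1]
opening: 0.137
grasp_force: 30.0
```

```bash
python3 - <<'E'
from h import *
s=bot.read_state(); R=s['tcp_rot'];print(s['position'],R.T@s['force'],R.T@s['moment'],np.degrees(np.arctan2(R[1,0],R[0,0])),s['opening'])
E
```

```text
[0.62418489 0.35693517 0.14378263] [-0.55714704  2.93765944 -5.06908532] [-0.60070447 -0.13516431 -0.02500938] 25.752260988517147 0.13703171413541698
```

Request:
{"op": "apply_moves", "data": {"steps": [[[0, 0, 0, 0, 0, 3, -1], [0, 0, 0, 0, 0, 6, -1], [0, 0, 0, 0, 0, 9, -1], [0, 0, 0, 0, 0, 9, -1]]]}}

```text
time_s: 25.68
position: [0.6242, 0.3569, 0.1438]
tcp_rot: [[0.957, 0.289, 0.003], [0.289, -0.957, -0.001], [0.003, 0.001, -1.0]]
force: [1.9, -2.4, 5.8]
opening: 0.134
grasp_force: 30.0
```

```bash
python3 - <<'E'
from h import *
s=bot.read_state(); R=s['tcp_rot'];print(s['position'],R.T@s['force'],R.T@s['moment'],np.degrees(np.arctan2(R[1,0],R[0,0])),s['opening'])
E
```

```text
[0.62418151 0.35691684 0.1437612 ] [ 1.12188033  2.8691028  -5.76022094] [-0.70385249 -0.13150449 -0.00531936] 16.80171663127701 0.1343345087670721
```

Request:
{"op": "apply_moves", "data": {"steps": [[[0, 0, 0, 0, 0, 2, -1], [0, 0, 0, 0, 0, 4, -1], [0, 0, 0, 0, 0, 6, -1], [0, 0, 0, 0, 0, 6, -1]]]}}

```text
time_s: 26.18
position: [0.6241, 0.3568, 0.1438]
tcp_rot: [[0.982, 0.188, 0.003], [0.188, -0.982, -0.001], [0.003, 0.001, -1.0]]
force: [1.3, -2.9, 5.0]
opening: 0.134
grasp_force: 30.0
```

```bash
python3 - <<'E'
from h import *
s=bot.read_state(); R=s['tcp_rot'];print(s['position'],R.T@s['force'],R.T@s['moment'],s['tau'][5],np.degrees(np.arctan2(R[1,0],R[0,0])),s['opening'])
E
```

```text
[0.62413343 0.35681674 0.14376926] [ 0.70488332  3.1265968  -5.03554234] [-0.7830364  -0.07159733 -0.2287035 ] 0.20875399466603994 10.845769472270417 0.134330089171833
```

Request:
{"op": "apply_moves", "data": {"steps": [[[0, 0, 0, 0, 0, 2, -1], [0, 0, 0, 0, 0, 2, -1]]]}}

```text
time_s: 26.42
position: [0.6241, 0.3567, 0.1438]
tcp_rot: [[0.988, 0.154, 0.003], [0.154, -0.988, -0.001], [0.003, 0.002, -1.0]]
force: [1.4, -3.6, 4.7]
opening: 0.139
grasp_force: 30.0
```

```bash
python3 - <<'E'
from h import *
s=bot.read_state(); R=s['tcp_rot'];print(R.T@s['moment'],s['tau'][5],np.degrees(np.arctan2(R[1,0],R[0,0])),s['opening'])
E
```

```text
[-0.7147273  -0.01902576 -0.33405624] 0.35752376541495323 8.882130275609226 0.13937603688373393
```

Request:
{"op": "apply_moves", "data": {"steps": [[[0, 0, 0, 0, 0, 0, -0.5], [0, 0, 0, 0, 0, 0, 0], [0, 0, 0, 0, 0, 0, 0.2], [0, 0, 0, 0, 0, 0, 0.2], [0, 0, -2, 0, 0, 0, 0.2], [0, 0, -5, 0, 0, 0, 0.2], [0, 0, -9, 0, 0, 0, 0.5], [0, 0, -13, 0, 0, 0, 0.5], [-6, 0, -16, 0, 0, 0, 0.5], [-12, 0, -16, 0, 0, 0, 0.5], [-12, 0, -16, 0, 0, 0, 0.5]]]}}

```text
time_s: 27.8
position: [0.4979, 0.3382, 0.3036]
tcp_rot: [[0.988, 0.153, -0.005], [0.153, -0.988, -0.002], [-0.005, 0.001, -1.0]]
force: [0.6, -0.7, 0.2]
opening: 0.749
grasp_force: 0.0
```

```bash
python3 - <<'E'
from h import *
s=bot.read_state();print(s['position'],s['force'])
m=cam("wrist"); w=bot.capture("wrist"); cv2.imwrite("pics/w11.png",w)
sc=bot.capture("scene"); t=bot.capture("top"); cv2.imwrite("pics/s2.png",sc); cv2.imwrite("pics/t3.png",t)
a=cv2.resize(w,(400,300)); b=cv2.resize(sc[170:350,190:430],(400,300)); c=cv2.resize(t[110:260,190:400],(400,286)); d=cv2.resize(t[100:250,60:270],(400,286))
o=np.zeros((590,800,3),np.uint8); o[:300,:400]=a;o[:300,400:]=b;o[302:588,:400]=c;o[302:588,400:]=d; cv2.imwrite("pics/fin.png",o)
E
```

```text
[0.49790903 0.33820699 0.30361626] [ 0.62319537 -0.72967889  0.16271064]
```

View pics/fin.png

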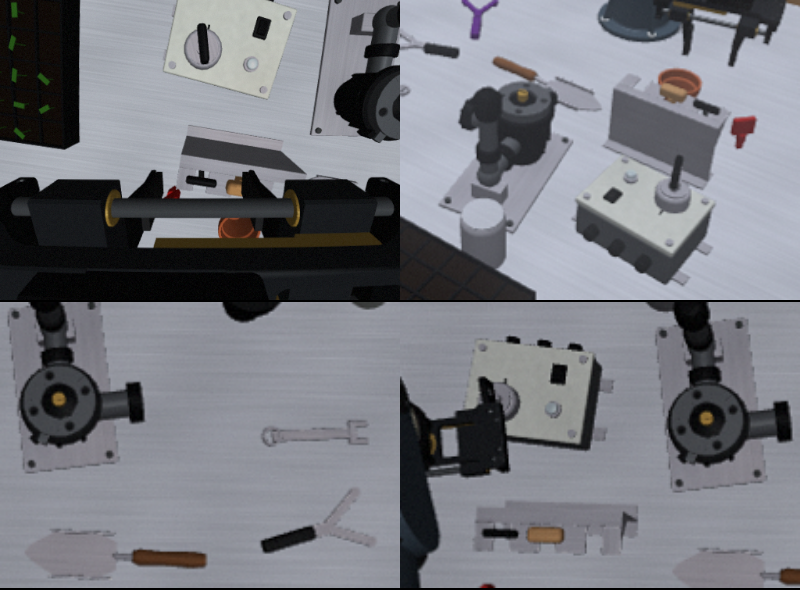

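```bash
python3 - <<'E'
from h import *
m=cam("wrist"); w=cv2.imread("pics/w11.png"); g=w.max(2); x0,y0=235,20
n,l,st,ce=cv2.connectedComponentsWithStats((g[y0:y0+75,x0:x0+55]<45).astype(np.uint8))
for i in range(1,n):
    if st[i,4]>60:
        p=np.argwhere(l==i)[:,::-1]+[x0,y0]; P=np.array([onz(m,q,.164)[:2] for q in p]); W,V=np.linalg.eigh(np.cov(P.T)); r=cv2.minAreaRect((P*1000).astype(np.float32)); print(st[i],P.mean(0).round(4),np.degrees(np.arctan2(V[1,1],V[0,1])).round(1),r)
print(g[24:70:4,245:275].tolist() if 0 else '')
for v in range(24,84,6):
    r=np.where(g[v,235:290]<45)[0]+235
    if len(r): print(v,r.min(),r.max(),onz(m,(r.min(),v),.164)[:2].round(4),onz(m,(r.max(),v),.164)[:2].round(4))
E
```

```text
[ 18  10  15  52 574] [0.6307 0.3594] -165.6 ((630.2549438476562, 359.2835998535156), (46.842769622802734, 11.05787467956543), 14.502626419067383)

30 255 261 [0.6523 0.3675] [0.6532 0.3618]
36 253 267 [0.6468 0.3686] [0.6489 0.3553]
42 253 264 [0.6416 0.3678] [0.6432 0.3574]
48 254 264 [0.6364 0.3661] [0.6379 0.3565]
54 255 265 [0.6313 0.3643] [0.6327 0.3547]
60 255 266 [0.6259 0.3635] [0.6275 0.3529]
66 256 266 [0.6206 0.3617] [0.6221 0.352 ]
72 256 267 [0.6151 0.3609] [0.6168 0.3502]
78 257 266 [0.6097 0.3591] [0.6111 0.3503]
```

The checks in the final view:
- The key stands in the switch, turned about 71° from the slot's starting line. That is the 60° travel plus about 9° of play, within measuring error, and the stop was felt at 0.33 N m.
- The spanner lies flat on the bench, clear of the strainer.
- The bystanders in view are unmoved.

```bash
python3 -c "
from rig import bot
print(bot.hand_in())"
```

```text
the job is handed in; nothing more can be done
None
```

The job is handed in: the lock ring was turned clockwise to its hard stop, the spanner lies flat on the bench clear of the strainer, and the pump key is fully in the switch and turned to its stop. The robot's clock read about 28 s of the 72 s allowed, and no verdict came back.

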